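Refit the spring-loaded roller in its holder

TASK

Put the wooden spring-loaded roller that lies on the black trivet back into the empty paper-roll holder: seat one end in a cup, squeeze the spring in until the other end can swing into line with its cup, then let it spring out so that the roller sits level with both pins fully in the two cups, and let go. Press gently: never load the holder with more than about 30 N, both ends together. Leave all the other things on the shelf where they are.

Things in the scene. Friction and masses are not known exactly. Their poses are not given: they have to be found in the camera images.
- roller: Spring-loaded roller of a small paper-roll holder, no paper on it: plain wooden cylinder 24 mm across, 110 mm long, 100 to 200 g, a steel pin 10 mm across at each end. Origin mid-cylinder on its axis; y is the long axis (x and z turn as it rolls). The pin at -y is fixed, tip at y = -69 mm. Free length over both tips 154 mm. Starts level in the trivet's notches.
- plunger_end (a point): Centre of the wooden cylinder's +y end face (y = +55 mm on the roller), ringed by a thin steel collar. From it the sprung pin sticks out 30 mm when free (tip at y = +85 mm on the roller). It presses in by 15 mm at most: 1.4 N to start, rising 0.7 N per mm to 11.9 N, then it stops dead.
- holder: Paper-roll holder: dark wooden foot 90 x 220 x 10 mm fixed to the shelf, origin at the centre of its underside, y along its length, z up. On it a steel yoke: plate and two uprights 30 mm wide, 10 mm thick, 78 mm high, 177 mm over their outer faces, each with an end cup (outside 27 mm across, top at 83.5 mm) on its inner face. The two cups face each other along y.
- holder_axis (a point): Point 70 mm straight above the holder's origin, axes as the holder's. The line through both cup centres runs through it along y. The yoke is clamped somewhere in a slot: the point midway between the cups lies anywhere from 15 mm to -15 mm along y from here, differs each time and is NOT measured: see it or feel for it. It stays put under this job's forces.
- trivet: Black hard silicone trivet fixed to the shelf, slab 130 x 150 x 8 mm, origin at the centre of its underside. Two notched ribs, 10 mm thick, up to 60 mm wide in x and 40 mm high, stand across it at y = -43 and +43 mm. The roller lies in the notches along the trivet's y, its axis about 34 mm above the shelf; the 76 mm between the ribs is free for fingers.
- holder_foot (a point): Top centre of the holder's wooden foot, 10 mm above its underside. Cup sizes: each a tapering hole 8 mm deep, 20 mm across at the rim, 13 mm at the floor; floor to floor 151 mm, rim to rim 135 mm. Cups are alike: the plunger may go in either. Seated, it is pressed in about 3 mm; for the fixed pin to pass the other cup's rim it must be pressed in at least 11 mm.
- iron: Bystander, leave alone: silver steam iron standing on its heel, about 120 x 150 x 260 mm, back left. Origin at the centre of its underside.
- dish: Bystander, leave alone: white ceramic button dish, 90 mm across, 30 mm high, between holder and trivet. Origin at the centre of its underside.
- button: Bystander, leave alone: round dark button, 22 mm across, 4 mm thick, lying near the robot. Origin at the centre of its underside.
- sewing_case: Bystander, leave alone: grey plastic sewing kit case with shut clear flip-top lid, 112 x 172 x 60 mm, at the back. Origin at the centre of its underside.
- mist_bottle: Bystander, leave alone: clear plastic bottle with black cap, 60 mm across, 150 mm high, in the middle. Origin at the centre of its underside.
- mug: Bystander, leave alone: blue glazed mug, 80 mm across, 90 mm high, back right. Origin at the centre of its underside.
- pin_jar: Bystander, leave alone: small glass jar with steel cap, 56 mm across, 60 mm high, back left. Origin at the centre of its underside.
- bobbin: Bystander, leave alone: empty wooden bobbin standing on end, 36 mm across, 42 mm high, right. Origin at the centre of its underside.
There are look-alikes about, which are no part of the job. There is more than one size of the roller; the one meant has the size given above. What is shaped like the holder but yellow is not meant.

How it is judged (in metres and radians):
On the way:
1. the roller has been lifted off the trivet (height (world z) of roller above 0.08 m), for 0.1 s.
At the end, for the whole second after the job is handed in: The roller sits between the two cups, let go and at rest (under 10 mm/s): its middle within 3 mm of the cups' axis sideways and in height and within 28 mm of the holder's middle along it, its axis within 0.035 rad of the cups' axis (x of roller in the frame of holder between -0.003 and 0.003 m and z of roller in the frame of holder between 0.067 and 0.073 m and y of roller in the frame of holder between -0.028 and 0.028 m and angle between the y axis of roller and the y axis of holder, either way round below 0.035 rad and linear speed of roller below 0.01 m/s and contact force between the fingers and roller below 0.05 N); the robot touches nothing.
It fails at once if the holder is loaded with more than 30 N in all by the roller, the fingers or the arm (contact force between any of roller, the fingers, the arm and holder above 30 N).
It fails at once if one of the bystanders is moved by more than 20 mm (distance of any of iron, dish, button, sewing_case, mist_bottle, mug, pin_jar, bobbin from where it was at the start of the episode above 0.02 m).
It also fails if it takes over 58 s, if anything falls off the work surface, if the arm or the gripper's body presses on something with over 40 N, if the wrist force passes 120 N, or if a joint passes its speed limit or range.

ROBOT

A 6-joint arm with a two-finger parallel gripper is mounted at the origin on the work surface. World frame = base frame: x ahead of the robot, y to its left, z up, the work surface at z = 0. Lengths are in mm, angles in rad, forces in N, time in s.
With the tool pointing down it reaches from about 350 to 725 mm from the base axis. Payload 6 kg.
Tool frame: the origin (TCP) lies at the very end of the fingers, on their centre line; the grasp point (between the pads) lies 19 mm behind it; z points along the fingers, x is the direction in which the jaws open and shut, and the axes are right-handed (so a half turn about z gives the same grasp; the last joint's range is limited). The gripper opens to 85 mm and grips with 20 to 120 N. Pads are 22 mm wide; open, the fingers measure 114 mm over their backs; the gripper's body (76 mm by 85 mm) begins 54 mm behind the grasp point. The pads swing forward as they close: fully open they stand 13 mm farther back than shut.
Start: joints at [1.483, 0.04, 0.085, 0, -1.615, -0.334], TCP at [245.614, 547.4, 231.261] pointing down, gripper open.
Joint ranges: [-2.56, 2.56], [-1.29, 2.01], [-1.08, 1.49], [-3.29, 1.98], [-2.81, -0.18], [-2.99, 2.99]. Speed limits (rad/s): [2.57, 2.57, 3.01, 3.14, 3.14, 3.14].

INTERFACE

Orientations are given as a rotation vector (axis times angle).
In Python, from plant import * gives the robot as it stands. The module is installed in compiled form; this text tells all that it offers.
- The arm moves only by the tool play_rows, never from a script. Its argument "moves" is a list of rows, each a list of 5 numbers: the opening in per cent of the stroke, from 0 (shut) to 100 (fully open), then the shift along the tool's x, y, z in m, then the turn about the tool's z in rad. In form: [[fingers, x, y, z, yaw], ...]. A call has 1 to 12 rows; each row is the pose to reach, as a shift and turn from the pose measured when the call began, along the tool's axes at that moment; what a row does not reach only later rows make up. A row lasts 1/8 s, in which the tool goes at most 62.5 mm and 10.7 degrees, less where a joint would pass 70% of its speed; a pose out of reach is approached as far as the arm can. A call with a gripper value outside its range is refused whole. The fingers move at their own pace and stop on an object; the grip force is fixed at half the most. Time passes only in rows, so rows that repeat a pose let the fingers close. It gives the time, the measured TCP pose, the force and the opening at its end, in the units of the state.
- get_obs(): the state, without advancing time (a new reading comes with each control period).
- camera(name): name is "side" or "top" or "wrist"; returns (picture, depth): 480x640x3 uint8, red, green, blue; 480x640 float32, mm along the optical axis (not along the pixel's ray), 0 where there is no reading.
- get_calibration(name): a dict with "mtx" (3x3 intrinsics, pixels), "extrinsics" (4x4, takes a point from world to camera coordinates); the wrist camera has in their place "tool_from_camera" (4x4, takes a point from camera to tool coordinates, whose origin is the TCP and whose axes are the tool frame's). Camera axes: x right, y down, z forward; pixel columns grow to the right and rows downward; lengths in mm; the calibration is good to about 2 mm. The wrist camera is an equidistant fisheye: a pixel r from the principal point sees the ray r / f radians off the axis. A picture is of the moment at which its call begins: read the wrist's pose just before it. get_calibration takes no time and is no camera call.
- job_done(): hands the job in, once; it reports no verdict.
The state is a dict: "clock": time; "q": joint angles; "qvel": joint speeds; "effort": joint torques, N m; "ee_pos": TCP position; "ee_rot": TCP orientation; "ft_force": force on the tool from outside, world axes, zero at the start; "moment": the same for the moment, N m; "grip_width": finger opening in mm.
Only numpy, scipy, OpenCV 4.12 (cv2) and the standard library are available. Lean on these libraries where they do the work, as an engineer would, in place of code of your own. Each camera call takes 0.05 s, during which the arm holds its last target. There are 200 camera calls.

## Working session

There is one attempt and no reset: what is moved stays moved. The work goes in short steps, Python scripts to look and compute and a tool call to move; the robot and the scene stay as the last step left them, time stands still between calls to the robot, and variables do not carry over. Pictures are saved under pics/ and viewed, about 8 in all and at most 12, crops included, and the job is handed in when it is done.

Besides the shell and the picture viewer there is one more tool, called after ">>>" as name([rows], argument=value, ...), one row to a line, values as JSON. play_rows: Moves the arm, as the interface text tells. Its arguments: {"type":"object","properties":{"moves":{"type":"array"}},"required":["moves"]}

```bash
mkdir -p pics
cat > h.py <<'E'
from plant import *
import numpy as np, cv2
from scipy.spatial.transform import Rotation as R
def snap(n,f):
    o=get_obs(); p,d=camera(n); cv2.imwrite(f'pics/{f}.png',p[:,:,::-1]); np.savez(f'pics/{f}.npz',p=p,d=d,pos=o['ee_pos'],rot=o['ee_rot']); return p,d
def pts(n,d):  # world points per pixel from depth
    c=get_calibration(n); v,u=np.mgrid[:480,:640]; K=np.array(c['mtx'])
    X=np.stack([(u-K[0,2])/K[0,0]*d,(v-K[1,2])/K[1,1]*d,d],-1)
    E=np.linalg.inv(np.array(c['extrinsics'])); return X@E[:3,:3].T+E[:3,3]
E
python3 - <<'E'
from h import *
o=get_obs(); print({k:np.round(v,3) for k,v in o.items()})
for n in('top','side'):
    p,d=snap(n,n+'0'); c=get_calibration(n); print(n,np.round(c['mtx'],1).tolist(),np.round(np.linalg.inv(c['extrinsics']),3).tolist())
print(get_calibration('wrist'))
E
```

```text
{'clock': np.float64(0.0), 'q': array([ 1.483,  0.041,  0.084, -0.   , -1.615, -0.334]), 'qvel': array([ 0.   , -0.001,  0.001,  0.001,  0.001, -0.   ]), 'effort': array([ 0.000e+00, -3.682e+01,  3.474e+01,  6.932e+00, -6.000e-03,
       -0.000e+00]), 'ee_pos': array([245.433, 547.156, 230.283]), 'ee_rot': array([ 1.706e+00, -2.636e+00,  2.000e-03]), 'ft_force': array([-0.313, -0.003, -0.095]), 'moment': array([ 0.025,  0.032, -0.02 ]), 'grip_width': np.float64(85.375)}
top [[472.7, 0.0, 328.2], [0.0, 472.7, 231.0], [0.0, 0.0, 1.0]] [[-0.009, -0.991, 0.133, 380.207], [-1.0, 0.011, 0.012, -45.049], [-0.013, -0.133, -0.991, 1113.674], [0.0, 0.0, 0.0, 1.0]]
side [[597.8, 0.0, 330.7], [0.0, 597.8, 244.7], [0.0, 0.0, 1.0]] [[0.89, -0.331, 0.315, 37.029], [-0.456, -0.616, 0.643, -1029.854], [-0.019, -0.715, -0.698, 1142.098], [0.0, 0.0, 0.0, 1.0]]
{'mtx': array([[371.64829954,   0.        , 319.08667024],
       [  0.        , 371.64829954, 242.17753688],
       [  0.        ,   0.        ,   1.        ]]), 'tool_from_camera': array([[ 9.99999406e-01,  4.72577149e-04,  9.81698733e-04,
        -5.88718408e-01],
       [-7.44180493e-04,  9.54367726e-01,  2.98633035e-01,
        -7.62514759e+01],
       [-7.95774439e-04, -2.98633588e-01,  9.54367511e-01,
        -1.42536119e+02],
       [ 0.00000000e+00,  0.00000000e+00,  0.00000000e+00,
         1.00000000e+00]])}
```

View pics/top0.png

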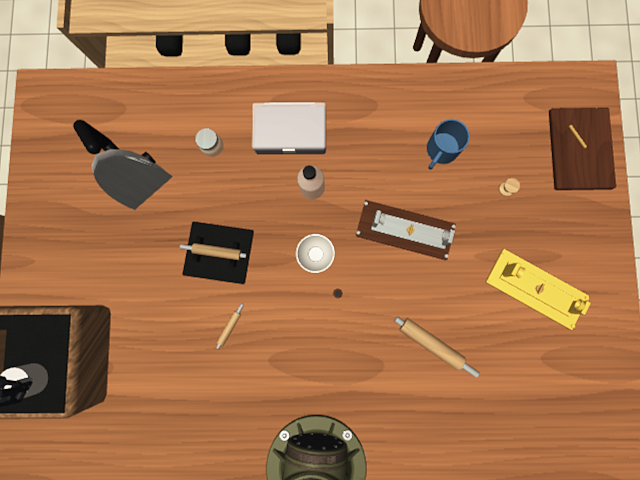

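View pics/side0.png

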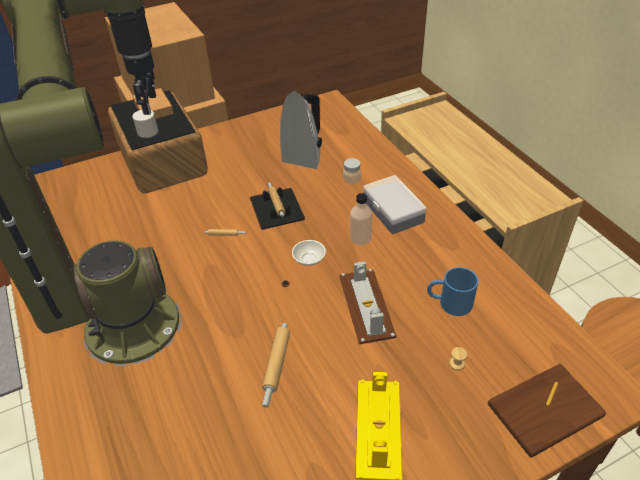

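The top view shows the trivet with the roller at (213,251). The longer pin seems to be on its left end. The dark holder is at (406,230). Next I'll measure both.

Run:
```python
from h import *
z=np.load('pics/top0.npz'); p=z['p'].astype(int); W=pts('top',z['d']); 
def box(u0,u1,v0,v1):
    m=np.zeros((480,640),bool); m[v0:v1,u0:u1]=1; return m
r,g,b=p[...,0],p[...,1],p[...,2]
# roller: wood
m=box(175,252,236,266)&(r>150)&(r-b>50)&(W[...,2]>25); P=W[m]
c,s,a=cv2.fitLine(P[:,:2].astype(np.float32),cv2.DIST_L2,0,.01,.01).ravel()[2:],0,cv2.fitLine(P[:,:2].astype(np.float32),cv2.DIST_L2,0,.01,.01).ravel()[:2]
t=(P[:,:2]-c)@a; print('wood',c,a,np.percentile(t,[0,1,99,100]),np.percentile(P[:,2],[5,50,95]), 'mid',c+a*(t.min()+t.max())/2)
m=box(172,258,232,270)&(W[...,2]>22)&(abs((W[...,:2]-c)@np.array([-a[1],a[0]]))<6); Q=W[m]; t=(Q[:,:2]-c)@a; print('all',np.percentile(t,[0,1,99,100]))
# holder
m=box(350,465,195,265); f=m&(W[...,2]>5)&(W[...,2]<25)&(r<140)&(r-b>15); P=W[f]; q=cv2.minAreaRect(P[:,:2].astype(np.float32)); print('foot',q,np.median(P[:,2]))
hh=m&(W[...,2]>55); 
n,l,st,ce=cv2.connectedComponentsWithStats(hh.astype(np.uint8))
for i in range(1,n):
    if st[i,4]>8:
        A=W[l==i]; print('up',st[i],A.mean(0),A[:,2].max(),cv2.minAreaRect(A[:,:2].astype(np.float32)))
im=z['p'][180:280,160:480,::-1].astype(np.uint8)
cv2.imwrite('pics/c1.png',cv2.resize(np.vstack([im[40:100,0:130],im[10:70,190:320]]),None,fx=5,fy=5,interpolation=cv2.INTER_CUBIC))
```

```text
wood [479.05032 222.48364] [0.25604665 0.96666443] [-283.92308897 -260.71362717   56.49825334   85.33188724] [39.24327449 44.42072292 48.47942198] mid [453.62601725 126.49811682]
all [-65.96851773 -62.60422904  78.32421395  84.4028236 ]
foot ((529.3194580078125, -214.0721435546875), (219.34970092773438, 90.88148498535156), 74.33929443359375) 10.075422242590548
up [374 211  12  15 124] [ 545.34361684 -145.90310798   85.13568307] 1113.6742756827887 ((466.9456787109375, -105.10385131835938), (24.916770935058594, 209.52305603027344), 62.084632873535156)
up [442 230  13  15 140] [ 502.86621203 -293.9300622    90.31682815] 1113.6742756827887 ((439.46673583984375, -182.09718322753906), (31.282079696655273, 296.97967529296875), 29.396825790405273)
```

View pics/c1.png

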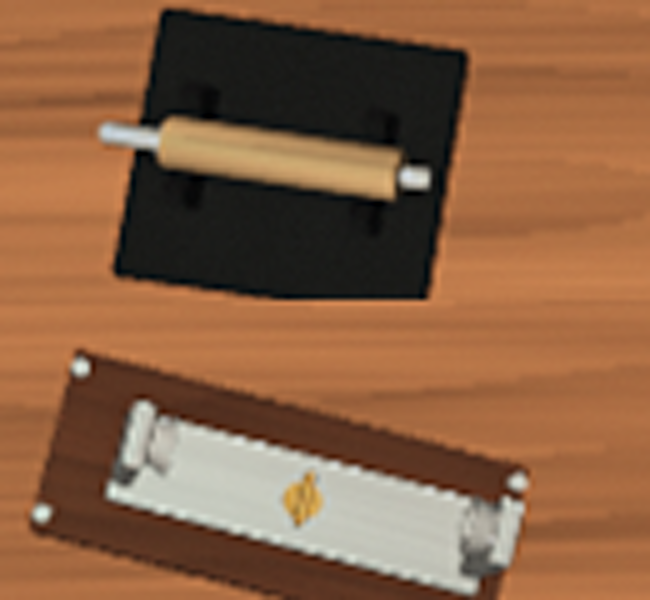

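The sprung pin is on the left (+y world) end. The zero-depth pixels spoiled the fits, so I'll redo the numbers without them.

Run:
```python
from h import *
z=np.load('pics/top0.npz'); p=z['p'].astype(int); d=z['d']; W=pts('top',d); ok=d>0
c=get_calibration('top'); K=np.array(c['mtx']); E=np.linalg.inv(c['extrinsics'])
r,g,b=p[...,0],p[...,1],p[...,2]
def box(u0,u1,v0,v1):
    m=np.zeros((480,640),bool); m[v0:v1,u0:u1]=1; return m
def plane(uv,h):
    X=(np.c_[(uv[:,0]-K[0,2])/K[0,0],(uv[:,1]-K[1,2])/K[1,1],np.ones(len(uv))])@E[:3,:3].T
    return (E[:3,3]+X*((h-E[2,3])/X[:,2:]))
def rect(m,h):
    v,u=np.nonzero(m); P=plane(np.c_[u,v].astype(float),h)[:,:2].astype(np.float32)
    return cv2.minAreaRect(P)
m=box(186,246,236,266)&(r>120)&(r-b>45); n,l,st,_=cv2.connectedComponentsWithStats(m.astype(np.uint8)); i=1+st[1:,4].argmax(); print(st[1:,:]); print('wood',rect(l==i,40), 'z',np.median(W[(l==i)&ok][:,2]))
m=box(176,252,236,266)&(r>90)&(W[...,2]>20)&ok; print('roller all',rect(m,34))
m=box(180,258,215,288)&(r<60)&ok&(W[...,2]<15); print('trivet',rect(m,8))
m=box(350,465,195,265)&ok
h=m&(W[...,2]>65)
n,l,st,_=cv2.connectedComponentsWithStats(h.astype(np.uint8))
o=np.array([529.3,-214.1]); a=np.array([np.cos(np.radians(74.34)),np.sin(np.radians(74.34))]); q=np.array([a[1],-a[0]])
for i in range(1,n):
    if st[i,4]>8:
        A=W[l==i]; A=A[A[:,2]>74]; y=(A[:,:2]-o)@a; x=(A[:,:2]-o)@q; print('up',len(A),np.percentile(A[:,2],[5,50,95]),'y',np.percentile(y,[2,50,98]),'x',np.percentile(x,[2,50,98]))
o=get_obs(); print(R.from_rotvec(o['ee_rot']).as_matrix().round(3))
```

```text
[[186 236   3   9  21]
 [192 244  48  16 448]
 [186 250   1   3   3]]
wood ((480.4881591796875, 226.50054931640625), (110.16336822509766, 21.357234954833984), 80.73009490966797) z 44.077799631888865
roller all ((482.0899963378906, 233.88803100585938), (152.86865234375, 23.753681182861328), 80.94487762451172)
trivet ((481.1172180175781, 228.2461395263672), (147.29861450195312, 127.12933349609375), 81.1954116821289)
up 103 [74.78144105 78.39857564 82.65105735] y [58.50321063 70.37867871 78.63134376] x [-13.82196148  -0.72373244  13.2251822 ]
up 106 [74.66663992 78.56036694 82.71303447] y [-97.46445665 -89.0162872  -77.07430795] x [-13.90764408  -0.80969546  13.27690242]
[[-0.409 -0.912 -0.001]
 [-0.912  0.409 -0.002]
 [ 0.002 -0.    -1.   ]]
```

>>> play_rows([
  [100, 0.03, -0.05, 0, 0.16],
  [100, 0.06, -0.1, 0, 0.33],
  [100, 0.09, -0.15, 0, 0.49],
  [100, 0.12, -0.2, 0, 0.66],
  [100, 0.15, -0.25, 0.015, 0.82],
  [100, 0.18, -0.3, 0.03, 0.98],
  [100, 0.1965, -0.3457, 0.045, 1.15],
  [100, 0.1965, -0.3457, 0.06, 1.309],
  [100, 0.1965, -0.3457, 0.06, 1.309],
  [100, 0.1965, -0.3457, 0.06, 1.309],
])

```text
clock: 1.35
ee_pos: [480.3, 226.7, 171.4]
ee_rot: [0.245, 3.132, -0.002]
ft_force: [0.7, 0.9, 1.2]
grip_width: 85.3
```

```bash
cat >> h.py <<'E'
def wproj(P,pos,rot):  # world pts -> wrist pixels
    c=get_calibration('wrist'); T=np.array(c['tool_from_camera']); K=np.array(c['mtx'])
    t=(np.atleast_2d(P)-pos)@R.from_rotvec(rot).as_matrix(); X=(t-T[:3,3])@T[:3,:3]
    r=np.hypot(X[:,0],X[:,1]); s=np.arctan2(r,X[:,2])/np.maximum(r,1e-9)*K[0,0]
    return np.c_[K[0,2]+s*X[:,0],K[1,2]+s*X[:,1]]
def wplane(uv,h,pos,rot): # wrist pixels -> world at height h
    c=get_calibration('wrist'); T=np.array(c['tool_from_camera']); K=np.array(c['mtx'])
    q=(np.atleast_2d(uv)-K[:2,2])/K[0,0]; r=np.hypot(q[:,0],q[:,1])[:,None]
    X=np.c_[np.sin(r)*q/np.maximum(r,1e-9),np.cos(r)]
    M=R.from_rotvec(rot).as_matrix(); D=X@T[:3,:3].T@M.T; o=pos+M@T[:3,3]
    return o+D*((h-o[2])/D[:,2:])
def shift(target,yaw_x=None): # world target mm -> tool shift m (and turn about tool z for tool-x heading in rad)
    o=get_obs(); M=R.from_rotvec(o['ee_rot']).as_matrix(); s=M.T@(np.array(target)-o['ee_pos'])/1000
    if yaw_x is not None: dy=-(yaw_x-np.arctan2(M[1,0],M[0,0])); dy=(dy+np.pi)%(2*np.pi)-np.pi; return s.round(4),round(dy,4)
    return s.round(4)
E
python3 - <<'E'
from h import *
o=get_obs(); p,d=snap('wrist','w1'); print(o['clock'],o['ee_pos'],o['ee_rot'],o['q'].round(2))
im=p[:,:,::-1].copy()
a=np.array([np.cos(np.radians(80.9)),np.sin(np.radians(80.9)),0]); c0=np.array([480.6,226.3,34.])
for t in(-69,-55,0,55,85):
    x=wproj(c0+t*a,o['ee_pos'],o['ee_rot'])[0]; print(t,x); cv2.circle(im,tuple(int(k) for k in x),3,(0,0,255),1)
cv2.imwrite('pics/w1m.png',im)
print(shift([480.6,226.3,15],np.radians(170.9)))
E
```

```text
1.35 [480.34015589 226.68540895 171.36463488] [ 2.45078798e-01  3.13185199e+00 -2.04395822e-03] [ 0.82 -0.14 -0.2   0.   -1.51 -0.98]
-69 [318.9844472  138.47889268]
-55 [318.92192501 157.01663424]
0 [318.69014443 227.76818462]
55 [318.48893209 292.02459664]
85 [318.39388749 323.40573174]
(array([-0.0002, -0.0004,  0.1566]), np.float64(0.0024))
```

View pics/w1m.png

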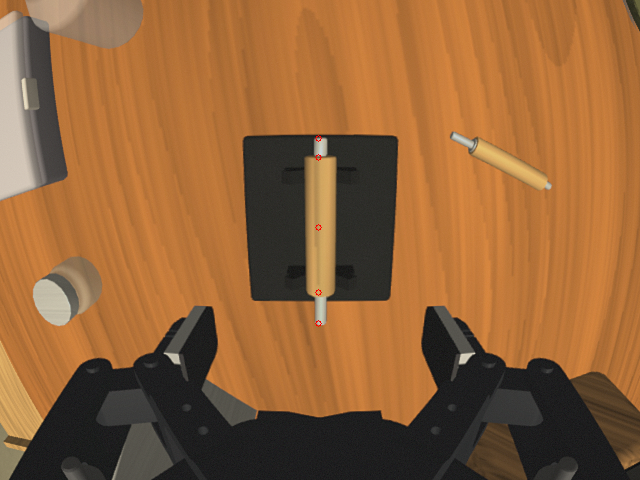

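The marks land on the roller to within about 1–2 px, with the sprung pin at the image bottom (+y). Now descending to grasp.

>>> play_rows([
  [80, 0, 0, 0.05, 0],
  [75, 0, 0, 0.1, 0],
  [75, 0, 0, 0.135, 0],
  [75, 0, 0, 0.148, 0],
  [75, 0, 0, 0.155, 0],
  [75, 0, 0, 0.155, 0],
  [10, 0, 0, 0.155, 0],
  [0, 0, 0, 0.155, 0],
  [0, 0, 0, 0.155, 0],
  [0, 0, 0, 0.155, 0],
  [0, 0, 0, 0.155, 0],
  [0, 0, 0, 0.155, 0],
])

```text
clock: 2.9
ee_pos: [479.8, 227.2, 17.6]
ee_rot: [-0.245, -3.132, 0.0]
ft_force: [-7.0, 0.4, 7.1]
grip_width: 22.4
```

>>> play_rows([
  [0, 0, 0, -0.01, 0],
  [0, 0, 0, -0.04, 0],
  [0, 0, 0, -0.08, 0],
  [0, 0, 0, -0.12, 0],
  [0, 0, 0, -0.15, 0],
  [0, 0, 0, -0.15, 0],
  [0, 0, 0, -0.15, 0],
])

```text
clock: 3.78
ee_pos: [479.5, 227.1, 166.7]
ee_rot: [-0.245, -3.13, 0.001]
ft_force: [-0.1, -0.1, -2.6]
grip_width: 22.3
```

Run:
```python
from h import *
o=get_obs(); p,d=snap('wrist','w2'); print(o['clock'],o['ee_pos'],o['ft_force'],o['grip_width'])
th=np.radians(74.34); a=np.array([np.cos(th),np.sin(th)]); m=np.array([529.3,-214.1])-9.4*a
print(m, shift([*(m-20*a),180],th+np.pi/2))
```

```text
3.775 [479.47686415 227.0652838  166.68612143] [-0.05066477 -0.14135188 -2.60625881] 22.30069597771333
[ 526.76267403 -223.15107601] (array([-0.1145, -0.4571, -0.0133]), np.float64(0.1171))
```

View pics/w2.png

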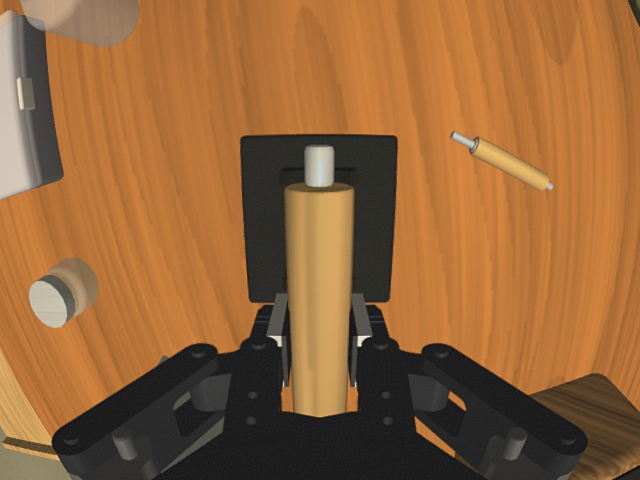

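Run:
```python
from h import *
th=np.radians(74.34); print(shift([487.9,-139.6,180],th+np.pi/2))
z=np.load('pics/w2.npz'); M=R.from_rotvec(z['rot']).as_matrix()
for y in(-69,-55): 
  for up in (0,5 if y==-69 else 12): print(y,up,wproj(z['pos']+M@np.array([0,y-1,-16.4-up]),z['pos'],z['rot']))
```

```text
(array([-0.0655, -0.3607, -0.0134]), np.float64(0.1171))
-69 0 [[319.37325287 146.55424198]]
-69 5 [[319.39237217 147.24344164]]
-55 0 [[319.33764013 187.35138995]]
-55 12 [[319.38144995 193.28729005]]
```

>>> play_rows([
  [0, -0.01, -0.05, -0.0134, 0.02],
  [0, -0.02, -0.1, -0.0134, 0.04],
  [0, -0.03, -0.16, -0.0134, 0.06],
  [0, -0.04, -0.22, -0.0134, 0.08],
  [0, -0.05, -0.28, -0.0134, 0.1],
  [0, -0.06, -0.33, -0.0134, 0.117],
  [0, -0.0655, -0.3607, -0.0134, 0.117],
  [0, -0.0655, -0.3607, -0.0134, 0.117],
  [0, -0.0655, -0.3607, -0.0134, 0.117],
])

```text
clock: 4.95
ee_pos: [487.5, -139.3, 179.0]
ee_rot: [-0.428, -3.108, 0.003]
ft_force: [-0.2, -0.5, -1.2]
grip_width: 22.5
```

Run:
```python
from h import *
o=get_obs(); p,d=snap('wrist','w3'); print(o['clock'],o['ee_pos'],o['ee_rot'],o['ft_force'],o['grip_width'])
im=p[:,:,::-1].copy()
th=np.radians(74.34); a=np.array([np.cos(th),np.sin(th)]); n=np.array([-a[1],a[0]]); m=np.array([529.3,-214.1])-9.4*a
def dot(P,c):
    x=wproj(P,o['ee_pos'],o['ee_rot'])[0]; print(x.round(1)); cv2.circle(im,tuple(int(round(k)) for k in x),2,c,-1)
for s in(1,-1):
    for w in (-15,15): dot([*(m+s*88.5*a+w*n),78],(0,0,255)); dot([*(m+s*78.5*a+w*n),78],(0,255,0))
    dot([*(m+s*67.5*a),83.5],(255,0,0))
cv2.imwrite('pics/w3m.png',im)
```

```text
4.95 [ 487.54567603 -139.32890046  178.9570516 ] [-4.27734874e-01 -3.10833104e+00  2.62078312e-03] [-0.1607244  -0.47617942 -1.16622696] 22.45674491039475
[213.8 266.6]
[212.6 253.4]
[254.4 267. ]
[253.6 253.6]
[230.  240.9]
[205.5  14.9]
[205.   28.4]
[249.2  10.7]
[248.9  24.4]
[224.4  39.7]
```

View pics/w3m.png

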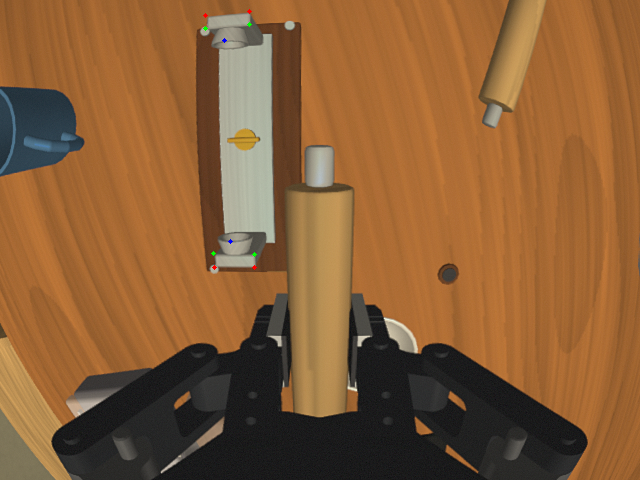

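The marks sit roughly on the uprights, a few px left of them. I'll zoom in to measure that offset.

Run:
```python
import cv2,numpy as np
im=cv2.imread('pics/w3.png')
A=cv2.resize(im[0:60,190:280],None,fx=6,fy=6,interpolation=cv2.INTER_CUBIC); B=cv2.resize(im[225:275,190:280],None,fx=6,fy=6,interpolation=cv2.INTER_CUBIC)
C=np.vstack([A[:290],B])
for k in range(0,90,10): cv2.line(C,(k*6,0),(k*6,5),(0,0,255),1)
cv2.imwrite('pics/c3.png',C)
```

```text
(no output)
```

View pics/c3.png

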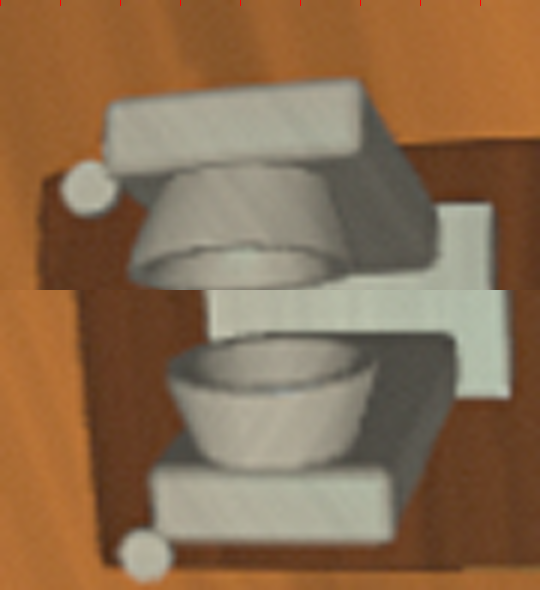

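Run:
```python
from h import *
z=np.load('pics/w3.npz'); th=np.radians(74.34); a=np.array([np.cos(th),np.sin(th)]); n=np.array([-a[1],a[0]]); m=np.array([529.3,-214.1])-9.4*a
P=wplane([[229,21.1],[235.5,260.4],[208,17.3],[250,13.7],[208,28.3],[250,25],[215.5,254.2],[255,254.2],[216,266.7],[255.3,266.7]],78,z['pos'],z['rot'])[:,:2]
print(np.c_[(P-m)@a,(P-m)@n].round(1)); c=(P[0]+P[1])/2; dd=P[1]-P[0]; print('centre',c,'yaw',np.degrees(np.arctan2(dd[1],dd[0])),'len',np.hypot(*dd))
```

```text
[[-82.1   1.5]
 [ 83.6   1.6]
 [-86.5 -13.2]
 [-86.3  15.6]
 [-78.3 -12.9]
 [-78.   15.7]
 [ 79.1 -12.9]
 [ 78.9  16. ]
 [ 88.6 -13.4]
 [ 88.3  15.7]]
centre [ 525.50053382 -221.98072955] yaw 74.36683038114603 len 165.7034477197607
```

```bash
cat >> h.py <<'E'
TH=np.radians(74.35); A=np.array([np.cos(TH),np.sin(TH)]); MC=np.array([525.6,-222.2])
def tcp(s,th,comp=0,z=53.6,y0=-1.): # plunger tip (at end of travel) at MC+s*A, tilt th, compression comp
    f=TH-th; b=np.array([np.cos(f),np.sin(f)]); c=MC+s*A-(85-comp)*b-y0*b
    return [*c,z], f+np.pi/2
E
python3 - <<'E'
from h import *
print(shift(*tcp(58,.25,z=115))); print(tcp(58,.25))
E
```

```text
(array([-0.0383, -0.0932,  0.0643]), np.float64(0.2505))
([np.float64(499.27917916455664), np.float64(-239.11542944769562), 53.6], np.float64(2.6184486256526807))
```

>>> play_rows([
  [0, -0.01, -0.025, 0, 0.06],
  [0, -0.02, -0.05, 0, 0.13],
  [0, -0.03, -0.075, 0, 0.19],
  [0, -0.0383, -0.0932, 0.01, 0.2505],
  [0, -0.0383, -0.0932, 0.03, 0.2505],
  [0, -0.0383, -0.0932, 0.05, 0.2505],
  [0, -0.0383, -0.0932, 0.064, 0.2505],
  [0, -0.0383, -0.0932, 0.064, 0.2505],
  [0, -0.0383, -0.0932, 0.064, 0.2505],
])

```text
clock: 6.12
ee_pos: [499.7, -239.1, 116.2]
ee_rot: [-0.811, -3.033, 0.004]
ft_force: [0.8, 1.2, -1.0]
grip_width: 22.7
```

Run:
```python
from h import *
print(shift(*tcp(58,.25))); o=get_obs(); print(o['ft_force'])
p,d=snap('wrist','w4'); p2,_=snap('side','s4')
cv2.imwrite('pics/v4.png',np.hstack([p[:,:,::-1][:,120:520],cv2.resize(p2[200:400,280:460,::-1],None,fx=2.2,fy=2.4)]))
```

```text
(array([ 0.0002, -0.0001,  0.0626]), np.float64(0.0006))
[ 0.76894842  1.2416612  -0.99584824]
```

View pics/v4.png

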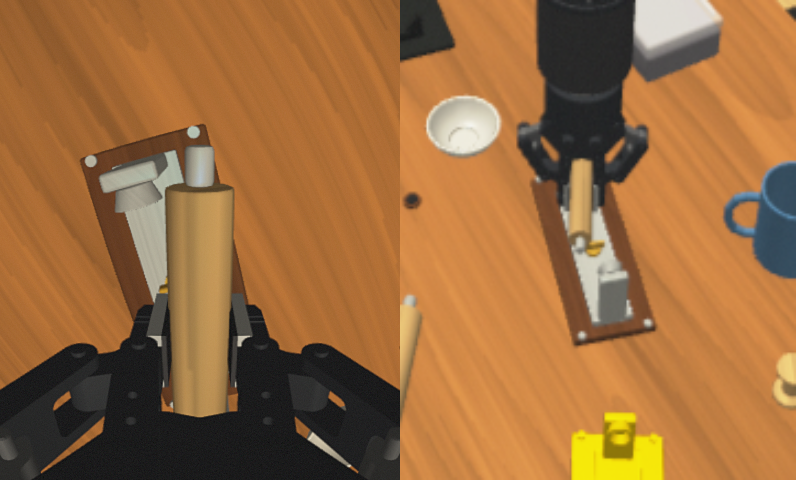

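The fixed end is clear of its upright on the robot side. Lowering to cup height.

>>> play_rows([
  [0, 0, 0, 0.012, 0],
  [0, 0, 0, 0.025, 0],
  [0, 0, 0, 0.037, 0],
  [0, 0, 0, 0.048, 0],
  [0, 0, 0, 0.057, 0],
  [0, 0, 0, 0.0626, 0],
  [0, 0, 0, 0.0626, 0],
  [0, 0, 0, 0.0626, 0],
])

```text
clock: 7.22
ee_pos: [500.0, -239.3, 54.3]
ee_rot: [-0.812, -3.034, 0.003]
ft_force: [0.0, -0.7, -1.5]
grip_width: 22.3
```

Run:
```python
from h import *
print(shift(*tcp(58,.25)),shift(*tcp(75.5,.25)),shift(*tcp(75.5,.25,4))); o=get_obs(); print(o['ft_force'],o['moment'])
```

```text
(array([ 0.0007, -0.0001,  0.0007]), np.float64(0.0003)) (array([0.005 , 0.0168, 0.0007]), np.float64(0.0003)) (array([0.005 , 0.0208, 0.0007]), np.float64(0.0003))
[ 0.00705399 -0.6699357  -1.46829428] [-0.06371636 -0.00998785  0.01205722]
```

>>> play_rows([
  [0, 0.0018, 0.004, 0.0007, 0],
  [0, 0.003, 0.008, 0.0007, 0],
  [0, 0.0042, 0.013, 0.0007, 0],
  [0, 0.005, 0.0168, 0.0007, 0],
  [0, 0.005, 0.0188, 0.0007, 0],
  [0, 0.005, 0.0208, 0.0007, 0],
  [0, 0.005, 0.0208, 0.0007, 0],
  [0, 0.005, 0.0208, 0.0007, 0],
])

```text
clock: 8.22
ee_pos: [505.8, -219.1, 53.5]
ee_rot: [-0.812, -3.034, 0.004]
ft_force: [-1.9, -4.2, -1.9]
grip_width: 22.1
```

```bash
cat > st.py <<'E'
from h import *
o=get_obs(); M=R.from_rotvec(o['ee_rot']).as_matrix(); print(o['clock'],'F tool',(M.T@o['ft_force']).round(2),'F holder a,n,z',(o['ft_force'][:2]@A).round(2),(o['ft_force'][:2]@[-A[1],A[0]]).round(2),o['ft_force'][2].round(2),'mom',(M.T@o['moment']).round(2),o['grip_width'].round(2))
for c in (0,4,8,12,12.7): print(c,shift(*tcp(75.5,.25,c)))
E
python3 st.py
```

```text
Traceback (most recent call last):
  File "st.py", line 2, in <module>
    o=get_obs(); M=R.from_rotvec(o['ee_rot']).as_matrix(); print(o['clock'],'F tool',(M.T@o['ft_force']).round(2),'F holder a,n,z',(o['ft_force'][:2]@A).round(2),(o['ft_force'][:2]@[-A[1],A[0]]).round(2),o['ft_force'][2].round(2),'mom',(M.T@o['moment']).round(2),o['grip_width'].round(2))
                                                                                                                                                                                                                                                                       ^^^^^^^^^^^^^^^^^^^^^
AttributeError: 'float' object has no attribute 'round'
```

```bash
sed -i "s/,o\['grip_width'\].round(2)//" st.py; python3 st.py
```

```text
8.225 F tool [-0.48 -4.53  1.92] F holder a,n,z -4.51 0.66 -1.91 mom [ 1.28 -0.18  0.08]
0 (array([ 0.    , -0.0036, -0.0001]), np.float64(0.0001))
4 (array([ 0.    ,  0.0004, -0.0001]), np.float64(0.0001))
8 (array([ 0.    ,  0.0044, -0.0001]), np.float64(0.0001))
12 (array([ 0.    ,  0.0084, -0.0001]), np.float64(0.0001))
12.7 (array([ 0.    ,  0.0091, -0.0001]), np.float64(0.0001))
```

Force matches the model: about 4 N at about 4 mm of travel. Pressing on along the axis.

>>> play_rows([
  [0, 0, 0.003, 0, 0],
  [0, 0, 0.006, 0, 0],
  [0, 0, 0.0085, 0, 0],
  [0, 0, 0.0088, 0, 0],
  [0, 0, 0.0088, 0, 0],
])

```text
clock: 8.85
ee_pos: [509.4, -212.7, 53.6]
ee_rot: [-0.813, -3.032, 0.008]
ft_force: [-2.8, -8.6, -1.2]
grip_width: 22.1
```

```bash
python3 st.py
```

```text
8.85 F tool [-1.84 -8.81  1.21] F holder a,n,z -9.0 0.41 -1.16 mom [ 3.   -0.38  0.01]
0 (array([-0.0001, -0.011 ,  0.    ]), np.float64(-0.0006))
4 (array([-0.0001, -0.007 , -0.    ]), np.float64(-0.0006))
8 (array([-0.0001, -0.003 , -0.    ]), np.float64(-0.0006))
12 (array([-0.0001,  0.001 , -0.0001]), np.float64(-0.0006))
12.7 (array([-0.0001,  0.0017, -0.0001]), np.float64(-0.0006))
```

>>> play_rows([
  [0, 0, 0.002, 0, 0],
  [0, 0, 0.003, 0, 0],
  [0, 0, 0.003, 0, 0],
])

```text
clock: 9.22
ee_pos: [510.0, -211.5, 53.7]
ee_rot: [-0.814, -3.031, 0.012]
ft_force: [-4.0, -9.3, -0.4]
grip_width: 22.0
```

```bash
python3 st.py
python3 - <<'E'
from h import *
for c in (12.5,13):
  for t in (.2,.15,.1,.05,0): print(c,t,shift(*tcp(75.5,t,c)))
E
```

```text
9.225 F tool [ -1.19 -10.07   0.49] F holder a,n,z -10.05 1.35 -0.41 mom [ 3.23 -0.35 -0.01]
0 (array([-0.0002, -0.0123,  0.0002]), np.float64(-0.0014))
4 (array([-0.0002, -0.0083,  0.0001]), np.float64(-0.0014))
8 (array([-0.0002, -0.0043,  0.0001]), np.float64(-0.0014))
12 (array([-0.0002, -0.0003,  0.0001]), np.float64(-0.0014))
12.7 (array([-0.0002,  0.0004,  0.    ]), np.float64(-0.0014))
12.5 0.2 (array([-0.0038,  0.0003,  0.    ]), np.float64(-0.0514))
12.5 0.15 (array([-0.0073,  0.0005,  0.    ]), np.float64(-0.1014))
12.5 0.1 (array([-0.0109,  0.001 ,  0.    ]), np.float64(-0.1514))
12.5 0.05 (array([-0.0144,  0.0016,  0.    ]), np.float64(-0.2014))
12.5 0 (array([-0.0179,  0.0024,  0.    ]), np.float64(-0.2514))
13 0.2 (array([-0.0038,  0.0008,  0.    ]), np.float64(-0.0514))
13 0.15 (array([-0.0073,  0.001 ,  0.    ]), np.float64(-0.1014))
13 0.1 (array([-0.0108,  0.0015,  0.    ]), np.float64(-0.1514))
13 0.05 (array([-0.0143,  0.0021,  0.    ]), np.float64(-0.2014))
13 0 (array([-0.0178,  0.0029, -0.    ]), np.float64(-0.2514))
```

>>> play_rows([
  [0, -0.002, 0.0022, 0, -0.025],
  [0, -0.0038, 0.0024, 0, -0.051],
  [0, -0.0055, 0.0026, 0, -0.076],
  [0, -0.0073, 0.0028, 0, -0.101],
  [0, -0.0087, 0.003, 0, -0.121],
  [0, -0.0087, 0.003, 0, -0.121],
])

```text
clock: 9.98
ee_pos: [518.0, -214.8, 53.7]
ee_rot: [-0.629, -3.072, 0.015]
ft_force: [-3.2, -8.8, -0.9]
grip_width: 22.0
```

```bash
sed -i '/^for/d' st.py
cat >> st.py <<'E'
M2=np.arctan2(M[1,0],M[0,0])-np.pi/2; th=TH-M2; th=(th+np.pi)%(2*np.pi)-np.pi
s,_=shift(*tcp(75.5,th,0)); print('theta',th,'comp est',-s[1]*1000,'lat',s[0]*1000,'z',o['ee_pos'][2])
for c in (12.5,13):
  for t in (.08,.05,.02,0): print(c,t,shift(*tcp(75.5,t,c)))
E
python3 st.py
```

```text
9.975 F tool [-0.48 -9.32  1.04] F holder a,n,z -9.31 0.75 -0.94 mom [ 3.28  0.1  -0.08]
theta 0.13094909452096903 comp est 13.0 lat -0.0 z 53.695253483626416
12.5 0.08 (array([-0.0037, -0.0004,  0.0001]), np.float64(-0.0509))
12.5 0.05 (array([-0.0058, -0.0003,  0.0001]), np.float64(-0.0809))
12.5 0.02 (array([-0.008 , -0.0001,  0.0001]), np.float64(-0.1109))
12.5 0 (array([-0.0094,  0.0001,  0.0001]), np.float64(-0.1309))
13 0.08 (array([-0.0037,  0.0001,  0.0001]), np.float64(-0.0509))
13 0.05 (array([-0.0058,  0.0002,  0.0001]), np.float64(-0.0809))
13 0.02 (array([-0.0079,  0.0004,  0.0001]), np.float64(-0.1109))
13 0 (array([-0.0093,  0.0006,  0.0001]), np.float64(-0.1309))
```

>>> play_rows([
  [0, 0, 0.002, 0, 0],
  [0, 0, 0.003, 0, 0],
  [0, 0, 0.003, 0, 0],
])

```text
clock: 10.35
ee_pos: [518.3, -213.7, 53.9]
ee_rot: [-0.63, -3.07, 0.02]
ft_force: [-3.4, -9.8, -0.7]
grip_width: 22.2
```

```bash
python3 st.py
python3 - <<'E'
from h import *
p,d=snap('wrist','w5'); cv2.imwrite('pics/c5.png',cv2.resize(p[100:240,230:390,::-1],None,fx=4,fy=4,interpolation=cv2.INTER_CUBIC))
E
```

```text
10.35 F tool [ -0.7  -10.36   0.86] F holder a,n,z -10.37 0.67 -0.72 mom [ 3.55 -0.09  0.03]
theta 0.13179888185154987 comp est 14.1 lat -0.2 z 53.94378534309196
12.5 0.08 (array([-0.0039, -0.0015,  0.0003]), np.float64(-0.0518))
12.5 0.05 (array([-0.006 , -0.0013,  0.0003]), np.float64(-0.0818))
12.5 0.02 (array([-0.0081, -0.0011,  0.0003]), np.float64(-0.1118))
12.5 0 (array([-0.0096, -0.001 ,  0.0003]), np.float64(-0.1318))
13 0.08 (array([-0.0038, -0.001 ,  0.0003]), np.float64(-0.0518))
13 0.05 (array([-0.006 , -0.0008,  0.0003]), np.float64(-0.0818))
13 0.02 (array([-0.0081, -0.0006,  0.0003]), np.float64(-0.1118))
13 0 (array([-0.0095, -0.0005,  0.0003]), np.float64(-0.1318))
```

View pics/c5.png

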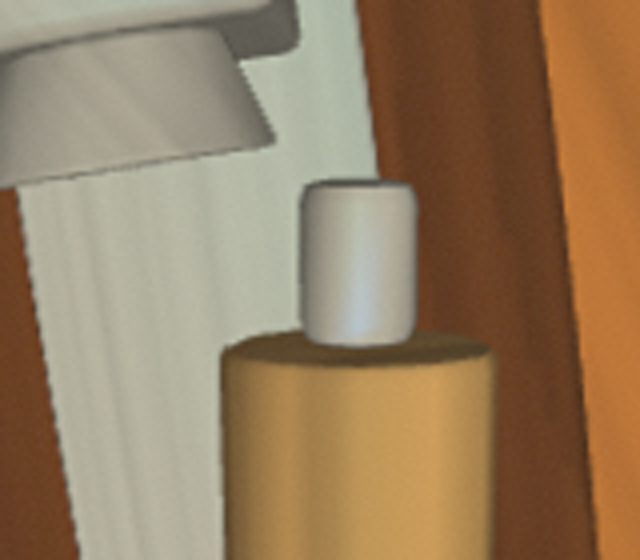

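The pin tip is about 4 mm clear of the rim plane, so I'll swing it into line.

>>> play_rows([
  [0, -0.002, 0.0017, 0.0003, -0.027],
  [0, -0.0039, 0.0017, 0.0003, -0.052],
  [0, -0.006, 0.0017, 0.0003, -0.082],
  [0, -0.0081, 0.0018, 0.0003, -0.112],
  [0, -0.0095, 0.0019, 0.0003, -0.132],
  [0, -0.0095, 0.0019, 0.0003, -0.132],
  [0, -0.0095, 0.0019, 0.0003, -0.132],
])

```text
clock: 11.28
ee_pos: [526.9, -217.3, 53.9]
ee_rot: [-0.427, -3.103, 0.023]
ft_force: [-3.5, -9.9, -0.2]
grip_width: 22.2
```

```bash
python3 st.py
python3 - <<'E'
from h import *
p,d=snap('wrist','w6'); cv2.imwrite('pics/c6.png',cv2.resize(p[100:240,230:390,::-1],None,fx=4,fy=4,interpolation=cv2.INTER_CUBIC))
E
```

```text
11.275 F tool [  0.75 -10.45   0.35] F holder a,n,z -10.45 0.75 -0.18 mom [ 3.34  0.46 -0.08]
theta 0.0005739282520167421 comp est 13.5 lat -0.1 z 53.8663779520457
12.5 0.08 (array([ 0.0056, -0.0008,  0.0003]), np.float64(0.0794))
12.5 0.05 (array([ 0.0035, -0.0009,  0.0003]), np.float64(0.0494))
12.5 0.02 (array([ 0.0013, -0.001 ,  0.0003]), np.float64(0.0194))
12.5 0 (array([-0.0001, -0.001 ,  0.0003]), np.float64(-0.0006))
13 0.08 (array([ 0.0056, -0.0003,  0.0003]), np.float64(0.0794))
13 0.05 (array([ 0.0034, -0.0004,  0.0003]), np.float64(0.0494))
13 0.02 (array([ 0.0013, -0.0005,  0.0003]), np.float64(0.0194))
13 0 (array([-0.0001, -0.0005,  0.0003]), np.float64(-0.0006))
```

View pics/c6.png

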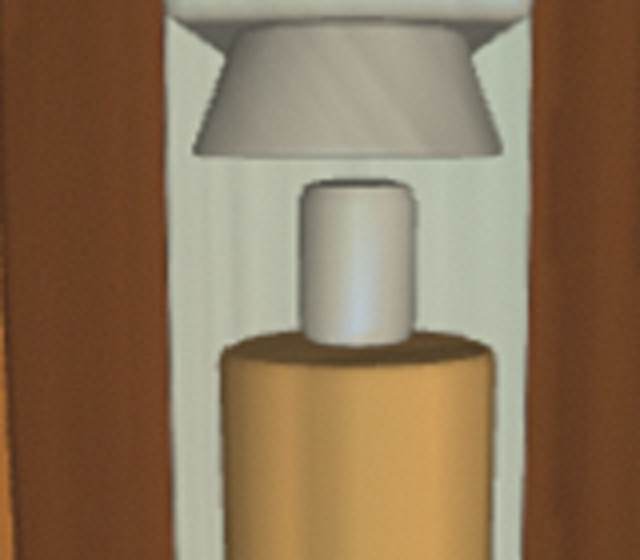

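In line: the pin is centred on the cup to within about 1 mm and clears the rim by about 2 mm. Easing back to let the spring seat it.

>>> play_rows([
  [0, -0.0007, 0, 0.0002, 0],
  [0, -0.0007, -0.002, 0.0002, 0],
  [0, -0.0007, -0.004, 0.0002, 0],
  [0, -0.0007, -0.006, 0.0002, 0],
  [0, -0.0007, -0.008, 0.0002, 0],
  [0, -0.0007, -0.0095, 0.0002, 0],
  [0, -0.0007, -0.0095, 0.0002, 0],
])

```text
clock: 12.2
ee_pos: [524.8, -226.7, 53.8]
ee_rot: [-0.427, -3.102, 0.023]
ft_force: [-3.3, -3.1, -1.1]
grip_width: 22.3
```

```bash
python3 st.py
```

```text
12.2 F tool [ 2.3  -3.83  1.17] F holder a,n,z -3.85 2.31 -1.09 mom [ 1.1   0.65 -0.15]
theta 0.0006721372293476691 comp est 3.9 lat 0.5 z 53.83427685220468
12.5 0.08 (array([0.0062, 0.0088, 0.0001]), np.float64(0.0793))
12.5 0.05 (array([0.004 , 0.0087, 0.0001]), np.float64(0.0493))
12.5 0.02 (array([0.0019, 0.0086, 0.0001]), np.float64(0.0193))
12.5 0 (array([0.0005, 0.0086, 0.0001]), np.float64(-0.0007))
13 0.08 (array([0.0061, 0.0093, 0.0001]), np.float64(0.0793))
13 0.05 (array([0.004 , 0.0092, 0.0001]), np.float64(0.0493))
13 0.02 (array([0.0019, 0.0091, 0.0001]), np.float64(0.0193))
13 0 (array([0.0005, 0.0091, 0.0001]), np.float64(-0.0007))
```

>>> play_rows([
  [0, 0.0006, -0.0006, 0, 0],
  [0, 0.0006, -0.0006, 0, 0],
  [60, 0.0006, -0.0006, 0, 0],
  [60, 0.0006, -0.0006, 0, 0],
  [60, 0.0006, -0.0006, 0, 0],
  [60, 0.0006, -0.0006, 0, 0],
  [60, 0.0006, -0.0006, 0, 0],
])

```text
clock: 13.08
ee_pos: [524.1, -227.1, 53.8]
ee_rot: [-0.427, -3.102, 0.023]
ft_force: [-0.7, -0.1, -0.8]
grip_width: 51.2
```

```bash
python3 st.py|head -1
python3 - <<'E'
from h import *
p,d=snap('wrist','w7'); p2,_=snap('side','s7')
cv2.imwrite('pics/v7.png',np.hstack([cv2.resize(p[80:280,220:420,::-1],(400,480)),cv2.resize(p2[220:360,320:437,::-1],(400,480))]))
E
```

```text
13.075 F tool [ 0.63 -0.27  0.82] F holder a,n,z -0.28 0.63 -0.81 mom [-0.03  0.    0.02]
```

View pics/v7.png

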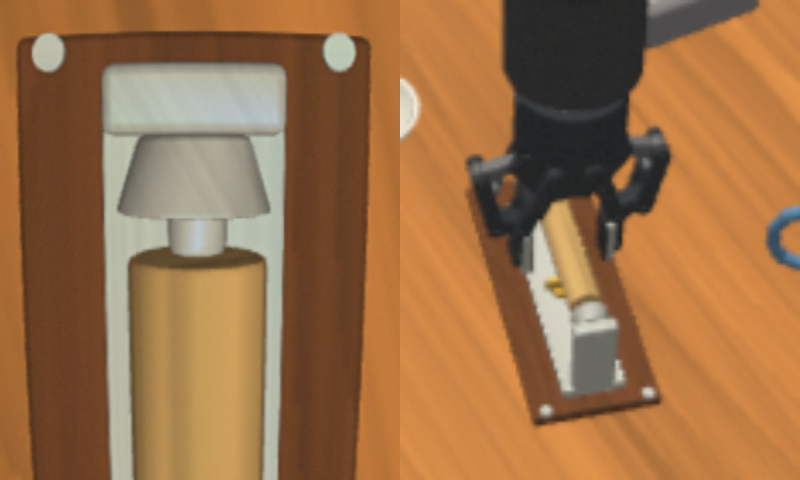

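The roller is released with the fixed pin inside its cup. Retreating straight up.

>>> play_rows([
  [60, 0, 0, -0.02, 0],
  [60, 0, 0, -0.05, 0],
  [60, 0, 0, -0.09, 0],
  [60, 0, 0, -0.13, 0],
  [60, 0, 0.05, -0.15, 0],
  [60, 0, 0.1, -0.15, 0],
  [60, 0, 0.1, -0.15, 0],
  [60, 0, 0.1, -0.15, 0],
])

```text
clock: 14.18
ee_pos: [553.0, -129.0, 203.3]
ee_rot: [-0.427, -3.103, 0.024]
ft_force: [0.2, -1.5, 0.1]
grip_width: 51.3
```

Run:
```python
from h import *
o=get_obs(); print(o['clock'],o['ee_pos'],o['ft_force'])
p,d=snap('wrist','w8'); cv2.imwrite('pics/c8.png',cv2.resize(p[0:300,200:440,::-1],None,fx=2,fy=2))
```

```text
14.175 [ 552.95335771 -128.98037745  203.33035552] [ 0.1875042  -1.4930582   0.09737026]
```

View pics/c8.png

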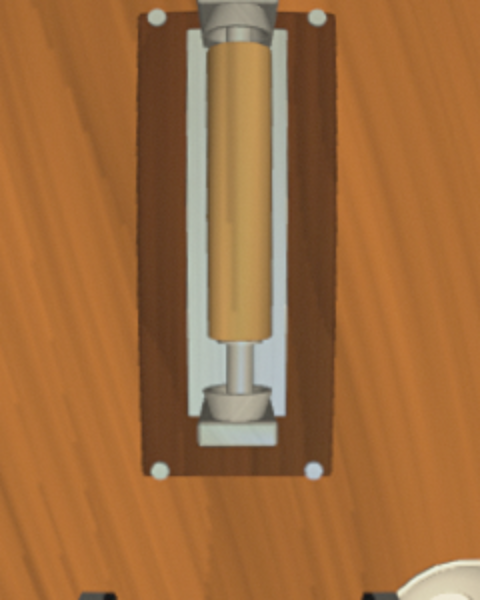

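Run:
```python
from h import *
p,d=snap('side','s9'); W=pts('side',d); q=p.astype(int); y=(W[...,:2]-MC)@A; x=(W[...,:2]-MC)@np.array([A[1],-A[0]])
for a0,b0 in((-50,-30),(-30,-10),(-10,10),(10,30),(30,50)):
    m=(d>0)&(y>a0)&(y<b0)&(abs(x)<14)&(W[...,2]>55); print(a0,m.sum(),np.percentile(W[m][:,2],95).round(1) if m.sum()>5 else None)
print(job_done())
```

```text
-50 70 85.6
-30 65 86.6
-10 66 86.0
10 58 86.9
30 57 86.1
the job is handed in; nothing more can be done
None
```

The roller is back in the dark holder with a pin in each cup, let go, and I've handed the job in. I can't see the verdict.

- **How it went:** I lifted the roller off the trivet and put the sprung pin into the +y cup with the roller turned 0.25 rad. I pressed it in about 13 mm, swung the fixed pin into line, eased it back until it seated, released it and moved away. It took about 14 s of robot time.
- **Force:** The highest force I read along the roller's axis was about 10.5 N, against the 30 N limit. The readings agreed with the spring figures to about 1 N. I only read the force at the end of each move, so short peaks in between weren't seen.
- **Last checks:** The final wrist picture shows both pins in their cups and the roller parallel to the holder. In the side depth image its top varies by only about 1 mm along its length, with no slope, so it sits level.
- **One disagreement:** That same depth reading puts the roller's top at about 86 mm, where a seated roller should be at 82 mm. The steps before release all put the axis at about 70 mm, the height it should be. I took the extra 4 mm to be camera calibration and depth noise, but didn't check it further.
- **Everything else on the shelf:** I kept the arm clear of the other objects and nothing looked moved in the pictures, but I didn't measure their positions again.

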